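Set the raking-light iris by clicks, then open the shutter

ROBOT

A 6-joint arm with a two-finger parallel gripper is mounted at the origin on the work surface. World frame = base frame: x ahead of the robot, y to its left, z up, the work surface at z = 0. Lengths are in mm, angles in rad, forces in N, time in s.
With the tool pointing down it reaches from about 400 to 925 mm from the base axis. Payload 12.5 kg.
Tool frame: the origin (TCP) lies at the very end of the fingers, on their centre line; the grasp point (between the pads) lies 19 mm behind it; z points along the fingers, y is the line along which they close (so a half turn about z gives the same grasp; the last joint's range is limited). The gripper opens to 95 mm and grips with 3 to 60 N. Pads are 20 mm wide; open, the fingers measure 119 mm over their backs; the gripper's body (75 mm by 180 mm) begins 59 mm behind the grasp point.
Start: joints at [-1.216, 0.491, 1.559, -0, 1.092, -0.106], TCP at [277.94, -559.818, 214.661] pointing down, gripper open.
Joint ranges: [-3.1, 3.1], [-0.84, 2.19], [0.05, 2.79], [-1.13, 4.28], [0.06, 2.93], [-2.69, 2.69]. Speed limits (rad/s): [2.22, 2.22, 2.79, 3.14, 3.14, 3.14].

INTERFACE

Orientations are given as [roll, pitch, yaw] about the fixed x, y, z axes, in that order (R = Rz(yaw) Ry(pitch) Rx(roll)).
In Python, from cell import state, imaging, env, spot_in, mark_of gives the robot as it stands. The module is installed in compiled form; this text tells all that it offers.
- The arm moves only by the tool step_arm, never from a script. Its argument "increments" is a list of rows, each an object with "slide": the shift along the tool's x, y, z in m, a list of three; "roll": the turn about the tool's z in rad. A call has 1 to 5 rows; each row is the pose to reach, as a shift and turn from the pose commanded when the call began, along the tool's axes at that moment; what a row does not reach only later rows make up. A row lasts 1/8 s, in which the tool goes at most 62.5 mm and 10.7 degrees, less where a joint would pass 70% of its speed; a pose out of reach is approached as far as the arm can. A call with a gripper value outside its range is refused whole. "fingers" is the opening, from 0 (shut) to 1 (fully open), set as the call begins (left out, the last holds). The fingers move at their own pace and stop on an object; the grip force is fixed at half the most. Time passes only in rows, so rows that repeat a pose let the fingers close. It gives the time, the measured TCP pose, the force, the opening and the grip force at its end, in the units of the state.
- state(): the state, without advancing time (a new reading comes with each control period).
- imaging.read_camera(name): name is "scene" or "top" or "wrist"; returns a dict with "color" (420x560x3 uint8, red, green, blue), "z_map" (420x560 float32, mm along the optical axis (not along the pixel's ray), 0 where there is no reading), "intrinsics" (3x3 intrinsics, pixels), "camera_from_world" (4x4, takes a point from world to camera coordinates). Camera axes: x right, y up, looking along -z (the intrinsics and any distortion apply to the point x, -y, -z); pixel columns grow to the right and rows downward; lengths in mm; the calibration is good to about 2 mm. A picture is of the moment at which its call begins.
- env.job_done(): hands the job in; it is judged then, once.
Trained networks look in the newest picture that a camera, given by its name, has taken for a name from the list of things; names that differ only in an ending like _2 or _b are one class to them, and where a whole thing is asked for, a point or a joint stands for the part that bears it (a point fixed in the world has none). Each returns a list of dicts, best first, with "confidence" (0 to 1); they miss things now and then, are a little off and sometimes report something else, mostly with a low value. They report only what shows in the picture. A call takes as long as a camera call.
- spot_in(camera, target): "bbox" ([left, top, right, bottom] in pixels, round what is visible of it).
- mark_of(camera, target): "uv" ([column, row] in pixels: a listed point, or the origin of a listed thing).
The state is a dict: "t": time; "joints": joint angles; "qvel": joint speeds; "tau": joint torques, N m; "eef_pos": TCP position; "tcp_rot": TCP orientation; "ft_force": force on the tool from outside, world axes, zero at the start; "moment": the same for the moment, N m; "opening": opening from 0.0 (shut) to 1.0 (fully open); "grip_force": force on a finger pad.
Only numpy, scipy, OpenCV 4.12 (cv2) and the standard library are available. Lean on these libraries where they do the work, as an engineer would, in place of code of your own. Each camera call takes 0.05 s, during which the arm holds its last target. There are 200 camera calls.

TASK

Set up the light box for the next raking-light photograph: nudge the sprung thumb lever on its top so that the iris pointer clicks along the six studs towards the larger ones, one click at a time with a short rest in each notch, until the pointer stands at the second-largest stud (the fifth), and never let it run on to the largest. Then slide the shutter knob gently all the way to its open stop, away from the lever. Do not force either control, and leave the things around the box where they are.

Things in the scene. Friction and masses are not known exactly. Their poses are not given: they have to be found in the camera images.
- lamp: White light box, 190 (x) x 280 (y) x 100 mm high, fixed to the bench, with a black lens snout (60 mm across, 45 mm long) on its +x face. Origin under its centre; z up. On its flat top: the iris control in the -y half, the shutter in the +y half (box axes).
- iris_pivot (a point): Vertical axis of ring and lever, on the top of the box, at (0, -55, 100) mm in the box frame; box axes. A hub 14 mm in radius rises 12 mm over the top here.
- pointer_tip (a point): Tip of the dark flat pointer of the aluminium iris ring, 59 mm from the pivot, 5 mm over the top of the box; ring and pointer stand no higher than 5.5 mm; it points at the stud in use.
- stud5 (a point): Centre of the second-largest (fifth) of six dark studs, 3 to 9 mm across, let into the top of the box on an arc of 62 mm radius about the iris pivot, on its +x side; the smallest lies at the -y end. Stud k = 1 to 6 lies at angle -0.5 + 0.2 (k-1) rad from box +x. Axes of the box.
- lever: Thumb lever: a flat steel arm (its top 10.5 mm over the box) with an upright black paddle on its end. Origin on the pivot axis; the arm runs along its own -x, away from the pointer when let go. A spring blade (about 1.04 Nm/rad, 0.25 N/mm at the paddle) joins it to the iris ring: pushed, it winds up ahead of the ring; let go, it springs back in line with the pointer.
- paddle (a point): Middle of the black paddle: 18 mm along the arm, 7 mm across, from 6.5 to 38.5 mm over the top of the box; 65 mm from the pivot. x along the arm towards the pivot, y across it. To raise the iris push it anticlockwise seen from above (in box axes towards -y). The click force at the paddle differs from unit to unit, about 2.5 to 8.5 N; at a click the push drops by about 2 to 3 N.
- iris (a joint): Angle of iris ring and pointer, rad, anticlockwise from above. Click notches at 0 (smallest stud), 0.2, 0.4, 0.6, 0.8 (second-largest), 1.0 (largest). Starts in the first or second. The ring stays in its notch until the click force is reached, then snaps one notch on: the paddle goes 10 to 42 mm ahead of its rest before the first click, and about 13 mm more for each further click.
- shutter (a joint): Travel of the shutter slide, m: 0 shut, 0.060 open against its hard stop, along box +y. Starts within 12 mm of shut. Slides with about 2 N of friction and stays where it is left.
- shutter_knob (a point): Upright black knob of the shutter, 16 mm across, from 5 to 39 mm over the top of the box. This point is the centre of its foot, which lies at (28, 40, 105) mm in the box frame when shut; the axes are those of the box. Low guide rails, 6 mm high, run along both sides of it.
- blower: Loose black rubber air blower standing beside the box on its -y side, 60 mm across, 140 mm high; origin under its centre.
- jar: Loose glass jar with steel lid on the box's +y side, 60 mm across, 85 mm high; origin under its centre.
- brush: Loose wooden brush, 170 mm long, lying on the bench on the robot's side of the box.
- case: Loose black spectacle case, 65 x 150 x 35 mm, to the left.
- set_down: Loose white plaster dome, 36 mm across, 18 mm high, on the bench on the robot's side.

How it is judged (in metres and radians):
On the way, in this order (a step that is already met when the one before it is completed fails the run):
1. the iris pointer rests at the third stud (value of joint iris between 0.35 and 0.45 rad and velocity of joint iris between -0.3 and 0.3 rad/s), for 0.15 s.
2. then it rests at the fourth stud (value of joint iris between 0.55 and 0.65 rad and velocity of joint iris between -0.3 and 0.3 rad/s), for 0.15 s.
3. then it rests at the fifth, second-largest stud, the shutter not yet opened (value of joint iris between 0.75 and 0.85 rad and velocity of joint iris between -0.3 and 0.3 rad/s and value of joint shutter below 0.03 m), for 0.2 s.
4. then the shutter is slid open to its stop (value of joint shutter above 0.057 m), for 0.2 s.
At the end, for the whole second after the job is handed in: The iris rests in the fifth notch (joint within 0.05 rad of 0.8) and the shutter is within 3 mm of its open stop (joint over 0.057 m) (value of joint iris between 0.75 and 0.85 rad and velocity of joint iris between -0.3 and 0.3 rad/s and value of joint shutter above 0.057 m); the robot touches nothing.
It fails at once if the iris runs past the fifth notch (value of joint iris above 0.9 rad).
It fails at once if the lever is pushed with more than 12 N (contact force between the fingers and lever above 12 N).
It fails at once if the robot pushes the shutter or the light box with more than 15 N (contact force between any of the fingers, the arm and lamp above 15 N).
It fails at once if a thing around the box is moved by more than 20 mm (distance of any of blower, jar, brush, case, set_down from where it was at the start of the episode above 0.02 m).
It also fails if it takes over 72 s, if anything falls off the work surface, if the arm or the gripper's body presses on something with over 40 N, if the wrist force passes 120 N, or if a joint passes its speed limit or range.

## Working session

There is one attempt and no reset: what is moved stays moved. The work goes in short steps, Python scripts to look and compute and a tool call to move; the robot and the scene stay as the last step left them, time stands still between calls to the robot, and variables do not carry over. Pictures are saved under pics/ and viewed, at most 10 in all, crops included, and the job is handed in when it is done.

Besides the shell and the picture viewer there is one more tool, called after "Call:" as a command line: name --argument value ..., lists and objects as JSON in quotes. step_arm: Moves the arm, as the interface text tells. Its arguments: {"type":"object","properties":{"increments":{"type":"array"},"fingers":{"type":"number"}},"required":["increments"]}

```bash
mkdir -p pics
cat > h.py <<'E'
import numpy as np, cv2
from cell import state, imaging, env, spot_in, mark_of
def ray(im,uv):
    K=im["intrinsics"];T=np.array(im["camera_from_world"]);R=T[:3,:3];t=T[:3,3]
    d=np.array([(uv[0]-K[0,2])/K[0,0],-(uv[1]-K[1,2])/K[1,1],-1.])
    return -R.T@t, R.T@d
def at_z(im,uv,z):
    o,d=ray(im,uv); return o+d*(z-o[2])/d[2]
def by_depth(im,uv):
    o,d=ray(im,uv); u,v=int(round(uv[0])),int(round(uv[1])); return o+d*im["z_map"][v,u]
def proj(im,p):
    T=np.array(im["camera_from_world"]);c=T[:3,:3]@p+T[:3,3];K=im["intrinsics"]
    return np.array([K[0,0]*c[0]/-c[2]+K[0,2],K[1,1]*-c[1]/-c[2]+K[1,2]])
E
python3 - <<'E'
from h import *
np.set_printoptions(precision=1,suppress=True)
Z=dict(iris_pivot=100,pointer_tip=105,stud5=100,paddle=122,shutter_knob=105,lamp=0,blower=0,jar=0)
for c in("top","scene"):
    im=imaging.read_camera(c); cv2.imwrite(f"pics/{c}0.png",cv2.cvtColor(im["color"],cv2.COLOR_RGB2BGR))
    print(c,ray(im,[280,210]))
    for n,z in Z.items():
        for r in mark_of(c,n)[:2]: print(n,np.array(r["uv"]),round(r["confidence"],2),at_z(im,r["uv"],z))
    for n in("blower","jar","brush","case","set_down"):
        for r in spot_in(c,n)[:1]: print(n,r)
s=state();print(s["t"],s["eef_pos"],s["tcp_rot"],s["ft_force"])
E
```

```text
top (array([ 224.5,  115.9, 1430.8]), array([ 0.2, -0. , -1. ]))
iris_pivot [341.5 173. ] 0.88 [615.1 -70.1 100. ]
pointer_tip [343.5 158.7] 0.87 [657.1 -78.6 105. ]
stud5 [331.4 156.6] 0.59 [667. -44. 100.]
paddle [337.6 194.5] 0.45 [545.3 -51.  122. ]
shutter_knob [305.8 176. ] 0.65 [609.9  35.6 105. ]
blower [387.5 171.8] 0.89 [ 640.9 -229.5    0. ]
jar [254.4 195.1] 0.82 [586.7 193.6   0. ]
jar [330.6 235.6] 0.26 [446.6 -35.4   0. ]
blower {'bbox': [378.2, 162.0, 398.1, 180.9], 'confidence': 0.55}
jar {'bbox': [244.6, 175.6, 263.9, 198.8], 'confidence': 0.93}
brush {'bbox': [302.4, 225.8, 358.4, 247.2], 'confidence': 0.9}
case {'bbox': [134.3, 240.7, 185.2, 269.0], 'confidence': 0.95}
scene (array([ 996.1, -227.2, 1037.2]), array([-0.5,  0.3, -0.8]))
iris_pivot [232.2 296.1] 0.86 [603.  -70.6 100. ]
iris_pivot [281.  272.2] 0.73 [616.5  41.8 100. ]
pointer_tip [243.4 318.9] 0.69 [659.  -79.4 105. ]
stud5 [259.4 310.9] 0.94 [661.6 -43.3 100. ]
paddle [224.6 264.7] 0.86 [543.8 -49.7 122. ]
paddle [216.8 255. ] 0.43 [515. -51. 122.]
shutter_knob [280.4 268.2] 0.77 [610.2  44.7 105. ]
lamp [257.1 298.5] 0.78 [598.4 -11.4   0. ]
lamp [221.9 263.8] 0.51 [477.8 -29.9   0. ]
blower [181.2 365.8] 0.97 [ 632.1 -224.4    0. ]
blower [167.1 293.7] 0.56 [ 470.8 -170.9    0. ]
jar [330.8 256.2] 0.73 [610.  191.1   0. ]
blower {'bbox': [155.6, 339.9, 192.1, 374.2], 'confidence': 0.88}
jar {'bbox': [320.1, 225.8, 347.4, 267.7], 'confidence': 0.94}
brush {'bbox': [186.4, 224.7, 246.0, 276.5], 'confidence': 0.86}
case {'bbox': [343.0, 124.6, 395.1, 167.9], 'confidence': 0.78}
set_down {'bbox': [318.6, 226.9, 348.0, 266.3], 'confidence': 0.66}
1.4 [ 277.9 -559.8  214.7] [3.1 0.  0.5] [ 0.5 -0.  -0. ]
```

Run:
```python
from h import *
np.set_printoptions(precision=2,suppress=True)
for c in("top","scene"):
    im=imaging.read_camera(c); z=im["z_map"]
    v,u=np.mgrid[0:420,0:560]; K=im["intrinsics"];T=im["camera_from_world"]
    P=np.stack([(u-K[0,2])/K[0,0]*z,-(v-K[1,2])/K[1,1]*z,-z],-1)
    W=(P-T[:3,3])@T[:3,:3]
    m=(z>0)&(abs(W[...,2]-101)<9)&(abs(W[...,0]-600)<200)&(abs(W[...,1])<190)
    m=cv2.morphologyEx(m.astype(np.uint8),cv2.MORPH_OPEN,np.ones((3,3)))
    n,l,st,_=cv2.connectedComponentsWithStats(m); k=1+np.argmax(st[1:,4])
    pts=W[l==k]; r=cv2.minAreaRect(pts[:,:2].astype(np.float32)); print(c,r,pts[:,2].mean())
    if c=="top": b=(290,130,400,215)
    else: b=(190,225,320,350)
    img=cv2.cvtColor(im["color"],cv2.COLOR_RGB2BGR)[b[1]:b[3],b[0]:b[2]]
    cv2.imwrite(f"pics/{c}1.png",cv2.resize(img,None,fx=4.6,fy=4.6,interpolation=cv2.INTER_CUBIC))
    hi=(z>0)&(W[...,2]>118)&(W[...,2]<145)&(abs(W[...,0]-600)<110)&(abs(W[...,1]+10)<140)
    n,l,st,ce=cv2.connectedComponentsWithStats(hi.astype(np.uint8))
    for i in range(1,n):
        if st[i,4]>3: print(ce[i],st[i,4],W[l==i].mean(0),W[l==i].max(0))
```

```text
top ((597.846435546875, -9.694046020507812), (190.7129364013672, 280.0168151855469), 8.042330741882324) 99.8904641941536
[304.52 170.73] 33 [617.18  40.09 134.45] [624.58  47.4  140.88]
[336.6  195.15] 20 [540.61 -46.44 134.1 ] [549.46 -42.17 140.5 ]
scene ((598.3506469726562, -11.6461181640625), (190.1929931640625, 279.4660949707031), 7.868752479553223) 100.78058679324046
[224.33 262.55] 42 [545.19 -49.84 133.91] [552.5  -44.03 140.8 ]
[280.39 267.86] 76 [621.37  36.84 133.53] [628.24  45.68 141.7 ]
```

View pics/top1.png

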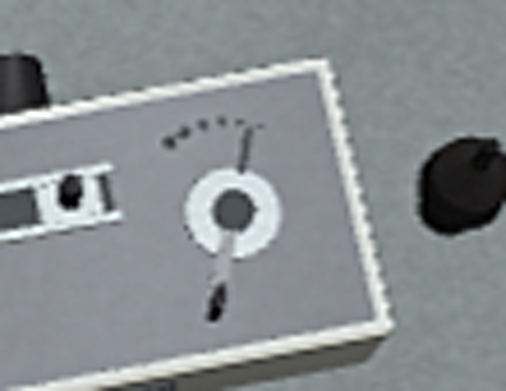

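View pics/scene1.png

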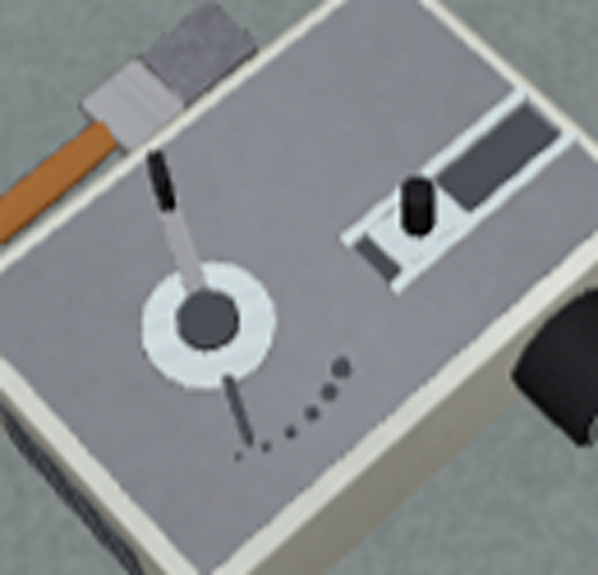

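Box yaw is about +8°. The lever paddle is near (545,-49) and the knob near (615,40). I'll check whether the pointer starts in the first or second notch by reprojecting the model.

```bash
cat >> h.py <<'E'
YAW=np.radians(7.95); C=np.array([598.1,-10.7])
R2=np.array([[np.cos(YAW),-np.sin(YAW)],[np.sin(YAW),np.cos(YAW)]])
def box(x,y,z): return np.append(C+R2@[x,y],z)
def pol(r,a,z): return box(r*np.cos(a),-55+r*np.sin(a),z)
E
python3 - <<'E'
from h import *
np.set_printoptions(precision=1,suppress=True)
for c,o,obs in(("top",(290,130),{1:(261,125),2:(241,122),6:(169,143)}),("scene",(190,225),{1:(238,457),2:(266,447),6:(341,368)})):
    im=imaging.read_camera(c)
    print(c,"studs obs-pred px",[(k,np.array(p)/4.6+o-proj(im,pol(62,-.5+.2*(k-1),100))) for k,p in obs.items()])
    tip=np.array((250,125) if c=="top" else (250,443))/4.6+o
    pad=np.array((217,286) if c=="top" else (155,155))/4.6+o
    for a in(-.5,-.3): print(a,"tip",tip-proj(im,pol(59,a,105)),"padtop(outer end top)",pad-proj(im,pol(74 if c=="scene" else 65,a+np.pi,138.5)))
    for r,p in (("hub",(233,210) if c=="top" else (207,320)),): print(r,np.array(p)/4.6+o-proj(im,box(0,-55,112)))
    p=np.array((70,185) if c=="top" else (418,184))/4.6+o
    w=at_z(im,p,139); print("knob top box",R2.T@(w[:2]-C))
print(pol(65,np.pi-.3,115),pol(65,np.pi-.5,115))
s=state();print(s["t"],s["eef_pos"],s["tcp_rot"],s["ft_force"])
E
```

```text
top studs obs-pred px [(1, array([0.8, 0.2])), (2, array([0.5, 0.4])), (6, array([0.4, 0.5]))]
-0.5 tip [-1.6 -0.2] padtop(outer end top) [ 2.  -1.2]
-0.3 tip [2.4 0.6] padtop(outer end top) [-2.5 -2.1]
hub [0.1 0.7]
knob top box [25.7 45.8]
scene studs obs-pred px [(1, array([0.1, 0.5])), (2, array([0.3, 0.4])), (6, array([0.2, 0.5]))]
-0.5 tip [ 3.2 -0.2] padtop(outer end top) [-2.7  3. ]
-0.3 tip [-2.5  1.8] padtop(outer end top) [4.2 0.8]
hub [0.3 1.3]
knob top box [27.6 47.1]
[541.6 -54.7 115. ] [544.9 -42.2 115. ]
1.6 [ 277.9 -559.8  214.7] [ 3.1 -0.   0.5] [ 0.6  1.  -0.8]
```

```bash
cat >> h.py <<'E'
from scipy.spatial.transform import Rotation as Ro
def go(p,yaw):
    s=state();r=Ro.from_euler("xyz",s["tcp_rot"]);d=r.inv().apply(np.array(p)-s["eef_pos"])/1000
    return np.round(d,4).tolist(), round(-(yaw-s["tcp_rot"][2]),3)
E
python3 - <<'E'
from h import *
print(state()["tcp_rot"],go((550,-23.4,200),-.26))
E
```

```text
[ 3.14145851e+00 -2.56620685e-06  4.60766599e-01] ([0.4822, -0.3595, 0.0146], np.float64(0.721))
```

Call:
step_arm --increments '[{"slide": [0.048, -0.036, 0], "roll": 0.14}, {"slide": [0.096, -0.072, 0], "roll": 0.28}, {"slide": [0.144, -0.108, 0], "roll": 0.42}, {"slide": [0.193, -0.144, 0], "roll": 0.56}, {"slide": [0.241, -0.18, 0], "roll": 0.721}]' --fingers 0

```text
t: 2.22
eef_pos: [414.4, -289.7, 214.9]
tcp_rot: [3.141, -0.001, -0.265]
ft_force: [0.4, -0.4, -0.4]
opening: 0.534
grip_force: 0.0
```

Run:
```python
from h import *
s=state();print(s["t"],s["eef_pos"],s["tcp_rot"],s["opening"],s["ft_force"],go((550,-23.4,200),-.26))
```

```text
2.225 [ 414.43654775 -289.71291028  214.86390207] [ 3.14130065e+00 -6.06405392e-04 -2.65452923e-01] 0.5335835016717322 [ 0.37867398 -0.37219215 -0.38093023] ([0.0609, -0.2926, 0.0148], np.float64(-0.005))
```

Call:
step_arm --increments '[{"slide": [0.012, -0.058, 0]}, {"slide": [0.024, -0.116, 0]}, {"slide": [0.037, -0.175, 0]}, {"slide": [0.049, -0.234, 0.005]}, {"slide": [0.061, -0.2925, 0.015]}]'

```text
invalid input at $.increments[0]: expected keys slide, roll
```

Call:
step_arm --increments '[{"slide": [0, 0, 0]}, {"slide": [0, 0, 0]}]'

```text
invalid input at $.increments[0]: expected keys slide, roll
```

Run:
```python
from h import *
np.set_printoptions(precision=1,suppress=True)
im=imaging.read_camera("wrist"); cv2.imwrite("pics/w0.png",cv2.cvtColor(im["color"],cv2.COLOR_RGB2BGR))
for k in range(1,7): print(k,proj(im,pol(62,-.5+.2*(k-1),100)))
for n in("iris_pivot","pointer_tip","paddle","shutter_knob"):
    for r in mark_of("wrist",n)[:2]: print(n,np.array(r["uv"]),round(r["confidence"],2))
for a in(-.5,-.4,-.3): print(a,proj(im,pol(59,a,105)),proj(im,pol(65,a+np.pi,122.5)))
s=state();print(s["t"],s["eef_pos"],s["tcp_rot"],s["opening"],s["ft_force"],go((550,-23.4,115),-.26))
```

```text
1 [-62.7 -32. ]
2 [-78.8 -31.9]
3 [-93.7 -28.2]
4 [-106.5  -20.9]
5 [-116.9  -10.5]
6 [-124.2    2.5]
-0.5 [-68.8 -30.5] [-63.6 137.9]
-0.4 [-76.7 -30.9] [-55.4 138.3]
-0.3 [-84.4 -30.4] [-47.4 137.9]
2.475 [ 413.9 -291.7  214.8] [ 3.1 -0.  -0.3] 0.3224053331834653 [-0.1 -0.6  0.6] ([0.0632, -0.2942, 0.0997], np.float64(0.002))
```

View pics/w0.png

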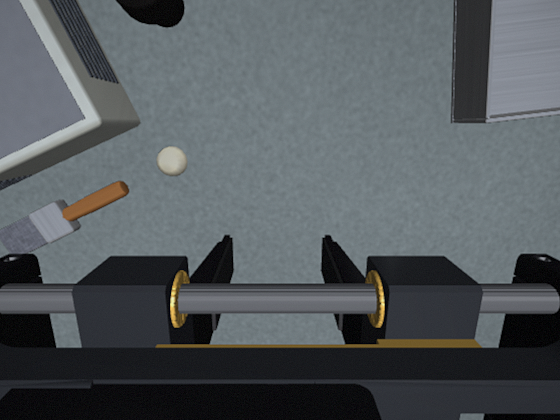

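The picture was taken before the move: the rows were refused because the roll key is required. It shows the box corner at (138,122), the dome at (172,160) and the brush at (60,215). The fingers are half closed.

Call:
step_arm --increments '[{"slide": [0.012, -0.058, 0], "roll": 0}, {"slide": [0.024, -0.116, 0], "roll": 0}, {"slide": [0.037, -0.175, 0], "roll": 0}, {"slide": [0.049, -0.234, 0.005], "roll": 0}, {"slide": [0.063, -0.294, 0.015], "roll": 0}]'

```text
t: 3.1
eef_pos: [551.4, -23.5, 199.7]
tcp_rot: [3.141, -0.001, -0.261]
ft_force: [0.8, -1.9, 0.2]
opening: 0.004
grip_force: 0.0
```

Call:
step_arm --increments '[{"slide": [0, 0, 0], "roll": 0}, {"slide": [0, 0, 0], "roll": 0}]'

```text
t: 3.35
eef_pos: [550.2, -24.8, 199.4]
tcp_rot: [3.141, 0.0, -0.26]
ft_force: [0.2, 0.0, -0.1]
opening: 0.007
grip_force: 0.0
```

Run:
```python
from h import *
np.set_printoptions(precision=1,suppress=True)
im=imaging.read_camera("wrist"); cv2.imwrite("pics/w1.png",cv2.cvtColor(im["color"],cv2.COLOR_RGB2BGR))
for k in range(1,7): print(k,proj(im,pol(62,-.5+.2*(k-1),100)))
for n in("iris_pivot","pointer_tip","paddle","shutter_knob"):
    for r in mark_of("wrist",n)[:2]: print(n,np.array(r["uv"]),round(r["confidence"],2))
for a in(-.5,-.4,-.3): print(a,proj(im,pol(59,a,105)),proj(im,pol(65,a+np.pi,122.5)))
s=state();print(s["t"],s["eef_pos"],s["tcp_rot"],s["opening"],s["ft_force"],go((550,-23.4,115),-.26))
```

```text
1 [317.8  51.5]
2 [301.7  51.5]
3 [286.   54.9]
4 [271.2  61.7]
5 [258.2  71.4]
6 [247.4  83.5]
iris_pivot [306.9 131. ] 0.56
pointer_tip [310.3  55. ] 0.6
paddle [308.9 219.1] 0.89
shutter_knob [180.8 151.7] 0.84
-0.5 [318.1  54.4] [300.1 217.2]
-0.4 [310.3  54. ] [308.2 217.6]
-0.3 [302.6  54.4] [316.3 217.2]
3.6 [550.1 -24.9 199.9] [ 3.1 -0.  -0.3] 0.0043205226039997055 [-0.2  0.8 -0.2] ([-0.0005, -0.0014, 0.0849], np.float64(-0.002))
```

View pics/w1.png

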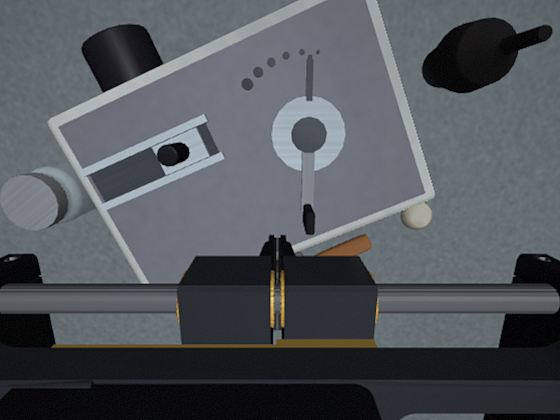

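The wrist view shows the pointer tip at (310,55), between studs 1 (318,51) and 2 (302,51). The paddle is at (309,219) and the knob at (171,154). The pointer seems to stand at iris ≈ 0.1, so I'll check it again after the first click. Next I descend beside the paddle.

Call:
step_arm --increments '[{"slide": [0, -0.001, 0.04], "roll": 0}, {"slide": [0, -0.001, 0.082], "roll": 0}, {"slide": [0, -0.001, 0.082], "roll": 0}]'

```text
t: 3.98
eef_pos: [549.2, -23.1, 115.8]
tcp_rot: [3.141, 0.005, -0.261]
ft_force: [0.6, 1.0, -0.4]
opening: 0.004
grip_force: 0.0
```

Call:
step_arm --increments '[{"slide": [0, 0.002, 0], "roll": 0}, {"slide": [0, 0.004, 0], "roll": 0}, {"slide": [0, 0.006, 0], "roll": 0}, {"slide": [0, 0.006, 0], "roll": 0}]'

```text
t: 4.47
eef_pos: [549.1, -28.6, 118.2]
tcp_rot: [-3.142, -0.001, -0.26]
ft_force: [0.3, 0.3, 0.1]
opening: 0.007
grip_force: 0.0
```

Call:
step_arm --increments '[{"slide": [0, 0.0025, 0], "roll": 0}, {"slide": [0, 0.005, 0], "roll": 0}, {"slide": [0, 0.005, 0], "roll": 0}]'

```text
t: 4.85
eef_pos: [547.7, -33.4, 117.6]
tcp_rot: [3.141, 0.0, -0.26]
ft_force: [-0.1, -0.7, 0.9]
opening: 0.003
grip_force: 0.0
```

Call:
step_arm --increments '[{"slide": [-0.0004, 0.002, 0], "roll": -0.03}, {"slide": [-0.0008, 0.0039, 0], "roll": -0.06}, {"slide": [-0.0008, 0.0039, 0], "roll": -0.06}]'

```text
t: 5.22
eef_pos: [545.9, -36.8, 117.6]
tcp_rot: [3.142, 0.0, -0.2]
ft_force: [-0.1, -1.4, -0.0]
opening: 0.009
grip_force: 0.0
```

Call:
step_arm --increments '[{"slide": [-0.0004, 0.002, 0], "roll": -0.03}, {"slide": [-0.0008, 0.0039, 0], "roll": -0.06}, {"slide": [-0.0008, 0.0039, 0], "roll": -0.06}]'

```text
t: 5.6
eef_pos: [544.4, -40.6, 117.6]
tcp_rot: [3.141, -0.0, -0.14]
ft_force: [-0.0, 0.6, 0.1]
opening: 0.004
grip_force: 0.0
```

```bash
cat > look.py <<'E'
from h import *
import sys
np.set_printoptions(precision=2,suppress=True)
im=imaging.read_camera("wrist")
if len(sys.argv)>1: cv2.imwrite(f"pics/{sys.argv[1]}.png",cv2.cvtColor(im["color"],cv2.COLOR_RGB2BGR))
f=[]
for n,z,o in(("pointer_tip",105,0),("paddle",122.5,np.pi)):
    for r in mark_of("wrist",n)[:1]:
        b=R2.T@(at_z(im,r["uv"],z)[:2]-C)-[0,-55]; a=np.arctan2(b[1],b[0])-o
        print(n,np.array(r["uv"]),round(r["confidence"],2),"angle->iris",(a+np.pi)%(2*np.pi)-np.pi+.5,"r",np.hypot(*b))
s=state();b=R2.T@(np.array(s["eef_pos"][:2])-C)-[0,-55]
print(s["t"],s["eef_pos"],"yaw",s["tcp_rot"][2],"tool rel pivot in tool axes",Ro.from_euler("xyz",s["tcp_rot"]).inv().apply(np.append(R2@b,0)))
g=[s["ft_force"]]
for _ in range(0): pass
print("F",s["ft_force"])
for k in(1,2,3,4,5,6): print(k,proj(im,pol(59,-.5+.2*(k-1),105)),end=" ")
E
python3 look.py w2
```

```text
pointer_tip [311.7  21.7] 0.95 angle->iris 0.19735329067013696 r 58.6053683016128
paddle [302.2 257.8] 0.57 angle->iris 0.18620465524565954 r 64.02013257111972
5.75 [544.4  -40.44 117.66] yaw -0.14036918492093942 tool rel pivot in tool axes [-64.16 -15.91  -0.01]
F [-0.3   0.33  0.65]
1 [334.2   23.96] 2 [311.44  20.83] 3 [288.42  22.83] 4 [266.33  29.85] 5 [246.24  41.44] 6 [229.08  56.95]
```

View pics/w2.png

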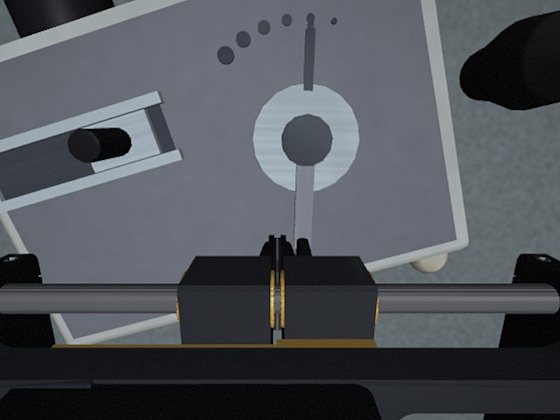

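The pointer now stands at stud 2 (311,20) and the finger is just touching the paddle. I'll wind the lever up in small steps along the arc.

Call:
step_arm --increments '[{"slide": [-0.0004, 0.002, 0], "roll": -0.03}, {"slide": [-0.0008, 0.0039, 0], "roll": -0.06}, {"slide": [-0.0011, 0.0059, 0], "roll": -0.09}, {"slide": [-0.0014, 0.0079, 0], "roll": -0.12}, {"slide": [-0.0014, 0.0079, 0], "roll": -0.12}]'

```text
t: 6.38
eef_pos: [541.9, -48.1, 117.6]
tcp_rot: [3.142, -0.0, -0.02]
ft_force: [0.2, 0.8, -0.7]
opening: 0.009
grip_force: 0.5
```

```bash
python3 look.py
```

```text
pointer_tip [323.3  23.7] 0.76 angle->iris 0.21240977507292058 r 58.24900861531753
paddle [297.5 260.4] 0.9 angle->iris 0.2690866397034566 r 65.6217013294738
6.525 [541.9  -48.01 117.62] yaw -0.020455964999579246 tool rel pivot in tool axes [-64.14 -15.85  -0.01]
F [ 0.96  1.37 -0.07]
1 [347.01  28.42] 2 [324.96  22.29] 3 [301.95  21.21] 4 [279.17  25.25] 5 [257.76  34.17] 6 [238.75  47.42]
```

Call:
step_arm --increments '[{"slide": [-0.0004, 0.002, 0], "roll": -0.03}, {"slide": [-0.0008, 0.0039, 0], "roll": -0.06}, {"slide": [-0.0011, 0.0059, 0], "roll": -0.09}, {"slide": [-0.0011, 0.0059, 0], "roll": -0.09}]'

```text
t: 7.02
eef_pos: [540.6, -54.0, 117.6]
tcp_rot: [-3.142, 0.0, 0.07]
ft_force: [0.1, 1.7, -0.0]
opening: 0.009
grip_force: 1.1
```

```bash
python3 look.py
```

```text
pointer_tip [261.9  26.9] 0.69 angle->iris 0.8317908537174419 r 61.14220070314601
paddle [299.8 258. ] 0.76 angle->iris 0.3786998876889496 r 64.04214505920346
7.175 [540.64 -53.89 117.62] yaw 0.06955452165607401 tool rel pivot in tool axes [-64.13 -15.77   0.  ]
F [-0.47  1.41 -0.68]
1 [356.13  32.82] 2 [334.86  24.51] 3 [312.14  21.13] 4 [289.11  22.88] 5 [266.94  29.65] 6 [246.73  41.04]
```

```bash
cat > ptr.py <<'E'
from h import *
import sys
def ptr(im):
    g=cv2.cvtColor(im["color"],cv2.COLOR_RGB2GRAY).astype(np.float32)
    A=np.arange(-.3,1.4,.01); m=[]
    for a in A:
        uv=np.array([proj(im,pol(r,a-.5,105)) for r in range(34,54,2)],np.float32)
        m.append(cv2.remap(g,uv[:,0][None],uv[:,1][None],1).mean())
    m=cv2.GaussianBlur(np.array(m)[None],(7,1),0)[0]; w=np.clip(np.median(m)-m-15,0,None)
    i=np.argmin(m); s=slice(max(0,i-8),i+9)
    return (A[s]*w[s]).sum()/max(w[s].sum(),1e-6), np.median(m)-m[i]
im=imaging.read_camera("wrist")
if len(sys.argv)>1: cv2.imwrite(f"pics/{sys.argv[1]}.png",cv2.cvtColor(im["color"],cv2.COLOR_RGB2BGR))
s=state(); y=s["tcp_rot"][2]
print("t",round(s["t"],2),"iris %.3f contrast %.0f"%ptr(im),"lever~%.3f"%(y-YAW+.5),"F",np.round(s["ft_force"],1))
E
python3 ptr.py w3
```

```text
t 7.22 iris 0.217 contrast 43 lever~0.431 F [-0.   2.5  1. ]
```

View pics/w3.png

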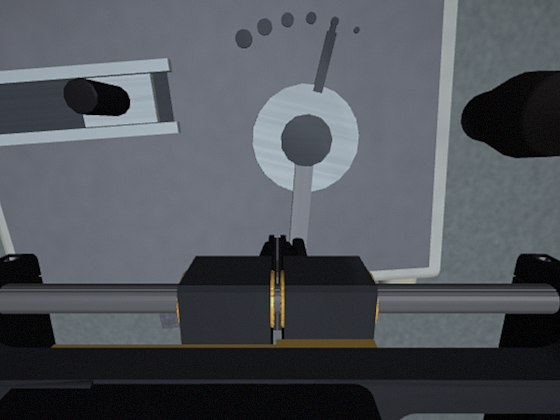

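The pointer at (333,22) is still at stud 2, and the network's reading was wrong. My own pointer measurement (0.217) agrees with the picture, so I'll go on with that.

Call:
step_arm --increments '[{"slide": [-0.0004, 0.002, 0], "roll": -0.03}, {"slide": [-0.0008, 0.0039, 0], "roll": -0.06}, {"slide": [-0.0011, 0.0059, 0], "roll": -0.09}, {"slide": [-0.0011, 0.0059, 0], "roll": -0.09}]'

```text
t: 7.72
eef_pos: [539.9, -60.0, 117.6]
tcp_rot: [-3.142, 0.0, 0.16]
ft_force: [0.2, 3.1, -0.8]
opening: 0.004
grip_force: 1.8
```

```bash
python3 ptr.py
```

```text
t 7.78 iris 0.220 contrast 45 lever~0.521 F [-0.8  3.8 -0.5]
```

Call:
step_arm --increments '[{"slide": [-0.0004, 0.002, 0], "roll": -0.03}, {"slide": [-0.0008, 0.0039, 0], "roll": -0.06}, {"slide": [-0.0011, 0.0059, 0], "roll": -0.09}, {"slide": [-0.0011, 0.0059, 0], "roll": -0.09}]'

```text
t: 8.28
eef_pos: [539.7, -66.0, 117.6]
tcp_rot: [-3.142, 0.0, 0.25]
ft_force: [-2.1, 5.6, 0.2]
opening: 0.002
grip_force: 2.4
```

```bash
python3 ptr.py
```

```text
t 8.32 iris 0.225 contrast 47 lever~0.611 F [-0.3  4.3 -0.8]
```

Call:
step_arm --increments '[{"slide": [-0.0004, 0.002, 0], "roll": -0.03}, {"slide": [-0.0008, 0.0039, 0], "roll": -0.06}, {"slide": [-0.0011, 0.0059, 0], "roll": -0.09}, {"slide": [-0.0011, 0.0059, 0], "roll": -0.09}]'

```text
t: 8.82
eef_pos: [540.2, -72.0, 117.6]
tcp_rot: [3.141, 0.0, 0.34]
ft_force: [-1.8, 2.8, 0.9]
opening: 0.007
grip_force: 1.7
```

```bash
python3 ptr.py
```

```text
t 8.88 iris 0.421 contrast 44 lever~0.700 F [-2.1  2.9 -0.3]
```

Clicked to the third stud (0.42). The next click should come about 0.2 rad further on.

Call:
step_arm --increments '[{"slide": [0, 0, 0], "roll": 0}, {"slide": [-0.0004, 0.002, 0], "roll": -0.03}, {"slide": [-0.0008, 0.0039, 0], "roll": -0.06}, {"slide": [-0.0011, 0.0059, 0], "roll": -0.09}, {"slide": [-0.0011, 0.0059, 0], "roll": -0.09}]'

```text
t: 9.5
eef_pos: [541.1, -77.9, 117.6]
tcp_rot: [-3.142, 0.0, 0.43]
ft_force: [-3.5, 3.5, -0.1]
opening: 0.008
grip_force: 2.4
```

```bash
python3 ptr.py
```

```text
t 9.55 iris 0.424 contrast 47 lever~0.791 F [-3.1  3.6  1.2]
```

Call:
step_arm --increments '[{"slide": [-0.0004, 0.002, 0], "roll": -0.03}, {"slide": [-0.0008, 0.0039, 0], "roll": -0.06}, {"slide": [-0.0008, 0.0039, 0], "roll": -0.06}]'

```text
t: 9.93
eef_pos: [541.9, -81.6, 117.5]
tcp_rot: [-3.141, 0.0, 0.49]
ft_force: [-3.6, 3.4, 0.2]
opening: 0.001
grip_force: 2.8
```

```bash
python3 ptr.py
```

```text
t 9.97 iris 0.430 contrast 48 lever~0.851 F [-3.3  4.3  0.2]
```

Call:
step_arm --increments '[{"slide": [-0.0004, 0.002, 0], "roll": -0.03}, {"slide": [-0.0007, 0.0033, 0], "roll": -0.05}, {"slide": [-0.0007, 0.0033, 0], "roll": -0.05}]'

```text
t: 10.35
eef_pos: [543.0, -85.1, 117.6]
tcp_rot: [3.141, 0.0, 0.54]
ft_force: [-3.4, 2.8, 1.1]
opening: 0.003
grip_force: 1.8
```

```bash
python3 ptr.py
```

```text
t 10.4 iris 0.623 contrast 43 lever~0.901 F [-1.9  2.3  0.5]
```

Fourth stud (0.62). One more click to go.

Call:
step_arm --increments '[{"slide": [0, 0, 0], "roll": 0}, {"slide": [-0.0004, 0.002, 0], "roll": -0.03}, {"slide": [-0.0008, 0.0039, 0], "roll": -0.06}, {"slide": [-0.0014, 0.0079, 0], "roll": -0.12}, {"slide": [-0.0014, 0.0079, 0], "roll": -0.12}]'

```text
t: 11.02
eef_pos: [545.8, -92.5, 117.6]
tcp_rot: [-3.141, 0.0, 0.66]
ft_force: [-3.3, 4.6, 0.5]
opening: 0.003
grip_force: 2.6
```

```bash
python3 ptr.py
```

```text
t 11.07 iris 0.630 contrast 47 lever~1.021 F [-3.1  3.7  1.1]
```

Call:
step_arm --increments '[{"slide": [-0.0004, 0.002, 0], "roll": -0.03}, {"slide": [-0.0004, 0.002, 0], "roll": -0.03}]'

```text
t: 11.32
eef_pos: [546.6, -94.2, 117.5]
tcp_rot: [-3.141, 0.0, 0.69]
ft_force: [-5.0, 3.3, 1.1]
opening: 0.003
grip_force: 2.6
```

```bash
python3 ptr.py
```

```text
t 11.38 iris 0.649 contrast 48 lever~1.050 F [-3.   2.4  1.1]
```

Call:
step_arm --increments '[{"slide": [-0.0004, 0.002, 0], "roll": -0.03}, {"slide": [-0.0006, 0.0026, 0], "roll": -0.04}, {"slide": [-0.0006, 0.0026, 0], "roll": -0.04}]'

```text
t: 11.75
eef_pos: [548.0, -96.7, 117.6]
tcp_rot: [3.141, -0.0, 0.73]
ft_force: [-2.2, 2.8, 0.6]
opening: 0.002
grip_force: 1.7
```

```bash
python3 ptr.py
```

```text
t 11.8 iris 0.824 contrast 44 lever~1.091 F [-3.4  3.1  0.3]
```

Fifth stud (0.82). I'll let the lever back gently along the arc.

Call:
step_arm --increments '[{"slide": [0.001, -0.0039, 0], "roll": 0.06}, {"slide": [0.0023, -0.0077, 0], "roll": 0.12}, {"slide": [0.0038, -0.0114, 0], "roll": 0.18}, {"slide": [0.0055, -0.015, 0], "roll": 0.24}, {"slide": [0.0075, -0.0185, 0], "roll": 0.3}]'

```text
t: 12.42
eef_pos: [541.9, -78.2, 117.9]
tcp_rot: [3.14, -0.001, 0.428]
ft_force: [0.1, 0.8, 0.8]
opening: 0.009
grip_force: 0.0
```

Call:
step_arm --increments '[{"slide": [0, -0.004, 0], "roll": 0}, {"slide": [0, -0.008, 0], "roll": 0}, {"slide": [0, -0.014, 0], "roll": 0}, {"slide": [0, -0.014, 0], "roll": 0}]'

```text
t: 12.92
eef_pos: [535.2, -64.8, 117.7]
tcp_rot: [3.141, 0.0, 0.431]
ft_force: [-0.5, -0.7, 0.1]
opening: 0.004
grip_force: 0.0
```

```bash
python3 ptr.py w4
```

```text
t 12.97 iris 0.816 contrast 46 lever~0.792 F [ 0.8 -0.2  0.6]
```

View pics/w4.png

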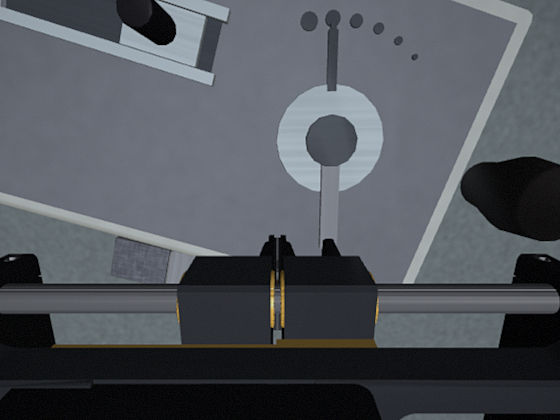

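The pointer (333,22) is at the fifth stud and the lever is in line with it. Next I rise and go over to the knob's -y side.

Call:
step_arm --increments '[{"slide": [0, 0, -0.03], "roll": 0}, {"slide": [0, 0, -0.06], "roll": 0}, {"slide": [0, 0, -0.06], "roll": 0}]'

```text
t: 13.35
eef_pos: [536.3, -65.4, 179.4]
tcp_rot: [3.139, -0.003, 0.43]
ft_force: [1.2, -0.2, -0.8]
opening: 0.007
grip_force: 0.0
```

Run:
```python
from h import *
im=imaging.read_camera("wrist")
for c in("wrist","scene","top"):
    im=imaging.read_camera(c)
    for r in mark_of(c,"shutter_knob")[:1]: print(c,r["confidence"],R2.T@(at_z(im,r["uv"],105)[:2]-C))
print(state()["t"],state()["eef_pos"],go(box(28,18,178),YAW))
```

```text
wrist 0.79 [25.93342959 44.64685086]
scene 0.77 [22.43498215 49.72314465]
top 0.55 [14.01087598 45.60884438]
13.7 [535.12036847 -65.09907127 176.82985712] ([0.1119, -0.0324, -0.0013], np.float64(0.291))
```

Call:
step_arm --increments '[{"slide": [0.04, -0.012, 0], "roll": 0.1}, {"slide": [0.08, -0.023, 0], "roll": 0.2}, {"slide": [0.112, -0.0325, 0], "roll": 0.291}, {"slide": [0.112, -0.0325, 0], "roll": 0.291}]'

```text
t: 14.2
eef_pos: [624.4, 12.4, 176.6]
tcp_rot: [-3.141, 0.001, 0.14]
ft_force: [-1.2, 0.0, -0.5]
opening: 0.003
grip_force: 0.0
```

Call:
step_arm --increments '[{"slide": [0, 0, 0.03], "roll": 0}, {"slide": [0, 0, 0.058], "roll": 0}, {"slide": [0, 0, 0.058], "roll": 0}]'

```text
t: 14.58
eef_pos: [622.0, 10.5, 117.8]
tcp_rot: [-3.141, 0.004, 0.139]
ft_force: [-0.2, 0.6, 0.4]
opening: 0.005
grip_force: 0.0
```

Call:
step_arm --increments '[{"slide": [0, -0.003, 0], "roll": 0}, {"slide": [0, -0.006, 0], "roll": 0}, {"slide": [0, -0.009, 0], "roll": 0}, {"slide": [0, -0.012, 0], "roll": 0}, {"slide": [0, -0.015, 0], "roll": 0}]'

```text
t: 15.2
eef_pos: [621.7, 26.0, 119.9]
tcp_rot: [3.141, -0.001, 0.139]
ft_force: [-0.8, -1.8, 2.1]
opening: 0.005
grip_force: 1.2
```

```bash
cat > kn.py <<'E'
from h import *
import sys
s=state();im=imaging.read_camera("wrist")
if len(sys.argv)>1: cv2.imwrite(f"pics/{sys.argv[1]}.png",cv2.cvtColor(im["color"],cv2.COLOR_RGB2BGR))
for r in mark_of("wrist","shutter_knob")[:1]: print(r["confidence"],r["uv"],R2.T@(at_z(im,r["uv"],105)[:2]-C))
print(s["t"],"tcp box",R2.T@(np.array(s["eef_pos"][:2])-C),"yaw err",s["tcp_rot"][2]-YAW,"F box",R2.T@np.array(s["ft_force"])[:2])
E
python3 kn.py w5
```

```text
0.79 [253.2, 249.5] [25.61917328 48.09123123]
15.2 tcp box [28.44836791 33.04022795] yaw err 0.00025001483910938593 F box [-0.99305028 -1.68706309]
```

View pics/w5.png

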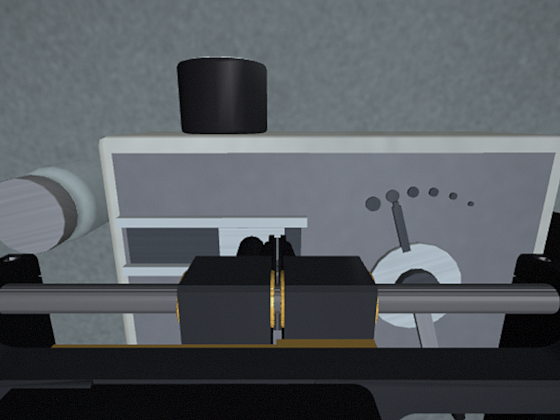

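The knob (250,245) is in contact, with about 2 N of friction. The pointer is still at stud 5 (392,196). I'll push on gently.

Call:
step_arm --increments '[{"slide": [0, -0.004, 0], "roll": 0}, {"slide": [0, -0.008, 0], "roll": 0}, {"slide": [0, -0.012, 0], "roll": 0}, {"slide": [0, -0.016, 0], "roll": 0}, {"slide": [0, -0.02, 0], "roll": 0}]'

```text
t: 15.92
eef_pos: [618.8, 46.0, 119.6]
tcp_rot: [3.141, -0.0, 0.139]
ft_force: [0.3, -2.2, 2.9]
opening: 0.005
grip_force: 1.3
```

Call:
step_arm --increments '[{"slide": [0, -0.004, 0], "roll": 0}, {"slide": [0, -0.008, 0], "roll": 0}, {"slide": [0, -0.012, 0], "roll": 0}, {"slide": [0, -0.016, 0], "roll": 0}, {"slide": [0, -0.019, 0], "roll": 0}]'

```text
t: 16.55
eef_pos: [616.1, 64.8, 119.6]
tcp_rot: [3.142, 0.0, 0.139]
ft_force: [0.3, -1.9, 2.1]
opening: 0.006
grip_force: 1.2
```

```bash
python3 kn.py
```

```text
0.94 [251.1, 247.0] [27.25046135 88.61635978]
16.55 tcp box [28.29904276 72.31425376] yaw err 0.00011099008176065905 F box [ 0.08166021 -1.87939925]
```

Call:
step_arm --increments '[{"slide": [0, -0.001, 0], "roll": 0}, {"slide": [0, -0.002, 0], "roll": 0}, {"slide": [0, -0.003, 0], "roll": 0}, {"slide": [0, -0.004, 0], "roll": 0}, {"slide": [0, -0.005, 0], "roll": 0}]'

```text
t: 17.27
eef_pos: [615.4, 69.6, 119.5]
tcp_rot: [3.142, 0.0, 0.139]
ft_force: [0.3, -2.0, -0.4]
opening: 0.005
grip_force: 1.1
```

Call:
step_arm --increments '[{"slide": [0, -0.0005, 0], "roll": 0}, {"slide": [0, -0.001, 0], "roll": 0}]'

```text
t: 17.52
eef_pos: [615.3, 70.5, 119.6]
tcp_rot: [3.142, 0.0, 0.139]
ft_force: [-0.9, -1.1, 0.6]
opening: 0.002
grip_force: 1.0
```

Call:
step_arm --increments '[{"slide": [0, -0.0005, 0], "roll": 0}, {"slide": [0, -0.001, 0], "roll": 0}]'

```text
t: 17.77
eef_pos: [615.2, 71.5, 119.6]
tcp_rot: [3.142, 0.0, 0.139]
ft_force: [1.3, -2.2, -0.4]
opening: 0.007
grip_force: 1.0
```

Call:
step_arm --increments '[{"slide": [0, -0.0005, 0], "roll": 0}, {"slide": [0, -0.0005, 0], "roll": 0}]'

```text
t: 18.02
eef_pos: [615.1, 72.0, 119.6]
tcp_rot: [3.142, 0.0, 0.139]
ft_force: [-0.4, -1.4, -0.4]
opening: 0.01
grip_force: 0.9
```

Call:
step_arm --increments '[{"slide": [0, -0.0005, 0], "roll": 0}, {"slide": [0, -0.0005, 0], "roll": 0}]'

```text
t: 18.27
eef_pos: [615.0, 72.5, 119.6]
tcp_rot: [3.142, 0.0, 0.139]
ft_force: [0.8, -2.2, -0.9]
opening: 0.003
grip_force: 0.9
```

Call:
step_arm --increments '[{"slide": [0, -0.0005, 0], "roll": 0}, {"slide": [0, -0.0005, 0], "roll": 0}]'

```text
t: 18.52
eef_pos: [615.0, 73.0, 119.6]
tcp_rot: [3.142, 0.0, 0.139]
ft_force: [-0.5, -2.3, -0.5]
opening: 0.001
grip_force: 0.9
```

Call:
step_arm --increments '[{"slide": [0, -0.0005, 0], "roll": 0}, {"slide": [0, -0.0005, 0], "roll": 0}]'

```text
t: 18.77
eef_pos: [614.9, 73.5, 119.6]
tcp_rot: [3.142, -0.0, 0.139]
ft_force: [-0.1, -1.7, -1.0]
opening: 0.004
grip_force: 0.9
```

```bash
python3 kn.py
```

```text
0.57 [249.6, 248.0] [26.57818115 98.31620167]
18.775 tcp box [28.30656671 81.07561736] yaw err -1.399117787734272e-05 F box [-0.3795034  -1.67150674]
```

Call:
step_arm --increments '[{"slide": [0, -0.0005, 0], "roll": 0}, {"slide": [0, -0.0005, 0], "roll": 0}]'

```text
t: 19.12
eef_pos: [614.8, 74.0, 119.6]
tcp_rot: [3.141, 0.0, 0.139]
ft_force: [-0.4, -1.8, -0.1]
opening: 0.003
grip_force: 0.9
```

Call:
step_arm --increments '[{"slide": [0, -0.0005, 0], "roll": 0}, {"slide": [0, -0.0005, 0], "roll": 0}]'

```text
t: 19.38
eef_pos: [614.8, 74.5, 119.6]
tcp_rot: [3.142, 0.0, 0.139]
ft_force: [-0.7, -0.9, 0.7]
opening: 0.006
grip_force: 0.9
```

Call:
step_arm --increments '[{"slide": [0, -0.0005, 0], "roll": 0}, {"slide": [0, -0.0005, 0], "roll": 0}]'

```text
t: 19.62
eef_pos: [614.7, 75.0, 119.6]
tcp_rot: [3.142, 0.0, 0.139]
ft_force: [-0.8, -1.9, 0.2]
opening: 0.003
grip_force: 0.9
```

Call:
step_arm --increments '[{"slide": [0, -0.0005, 0], "roll": 0}, {"slide": [0, -0.0005, 0], "roll": 0}]'

```text
t: 19.88
eef_pos: [614.6, 75.5, 119.6]
tcp_rot: [3.142, 0.0, 0.139]
ft_force: [0.3, -2.5, 0.0]
opening: 0.006
grip_force: 0.9
```

Run:
```python
from h import *
for c in("scene","top"):
    im=imaging.read_camera(c)
    print(c,[(r["confidence"],R2.T@(at_z(im,r["uv"],105)[:2]-C)) for r in mark_of(c,"shutter_knob")[:1]])
    if c=="scene": cv2.imwrite("pics/s2.png",cv2.resize(cv2.cvtColor(im["color"],cv2.COLOR_RGB2BGR)[190:350,190:370],None,fx=3.7,fy=3.7,interpolation=2))
```

```text
scene [(0.6, array([ 21.769192  , 107.58306144]))]
top []
```

View pics/s2.png

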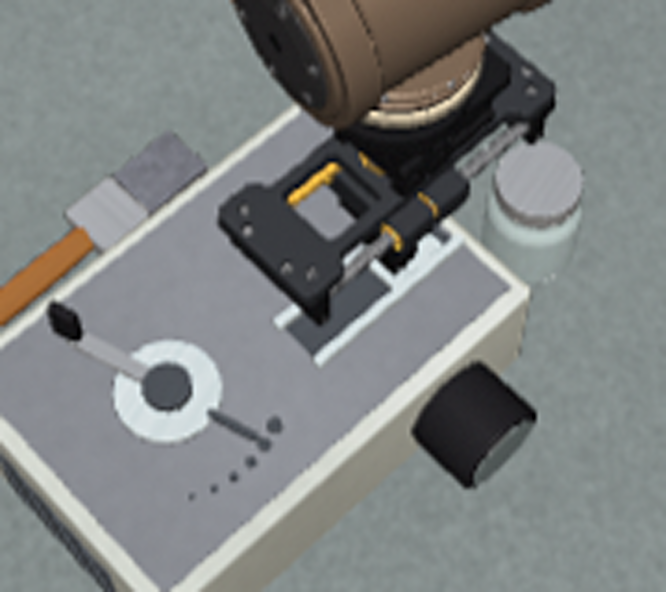

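The pointer is at the fifth stud (268,445) and the carriage is near the far end of its slot. The force still shows only friction, so I'll keep going in small steps until the stop is felt.

Call:
step_arm --increments '[{"slide": [0, -0.0005, 0], "roll": 0}, {"slide": [0, -0.001, 0], "roll": 0}]'

```text
t: 20.32
eef_pos: [614.5, 76.5, 119.6]
tcp_rot: [3.141, 0.0, 0.139]
ft_force: [0.0, -2.2, -0.5]
opening: 0.006
grip_force: 1.0
```

Call:
step_arm --increments '[{"slide": [0, -0.0005, 0], "roll": 0}, {"slide": [0, -0.0005, 0], "roll": 0}]'

```text
t: 20.58
eef_pos: [614.5, 76.9, 119.6]
tcp_rot: [3.141, -0.0, 0.139]
ft_force: [0.4, -3.3, -0.6]
opening: 0.004
grip_force: 1.5
```

Call:
step_arm --increments '[{"slide": [0, -0.0005, 0], "roll": 0}, {"slide": [0, -0.0005, 0], "roll": 0}]'

```text
t: 20.82
eef_pos: [614.4, 77.0, 119.6]
tcp_rot: [3.141, 0.0, 0.139]
ft_force: [-0.4, -6.2, -0.0]
opening: 0.004
grip_force: 2.8
```

The stop is reached: 6 N, no further travel. Hold briefly, back off and rise.

Call:
step_arm --increments '[{"slide": [0, 0, 0], "roll": 0}, {"slide": [0, 0, 0], "roll": 0}, {"slide": [0, 0.004, 0], "roll": 0}, {"slide": [0, 0.012, 0], "roll": 0}, {"slide": [0, 0.015, 0], "roll": 0}]'

```text
t: 21.45
eef_pos: [616.6, 62.1, 119.7]
tcp_rot: [-3.142, -0.0, 0.138]
ft_force: [0.9, -0.5, -0.3]
opening: 0.0
grip_force: 0.0
```

Call:
step_arm --increments '[{"slide": [0, 0, -0.03], "roll": 0}, {"slide": [0, 0, -0.07], "roll": 0}, {"slide": [0, 0, -0.1], "roll": 0}, {"slide": [-0.03, 0, -0.1], "roll": 0}, {"slide": [-0.03, 0, -0.1], "roll": 0}]'

```text
t: 22.08
eef_pos: [585.7, 58.3, 220.2]
tcp_rot: [-3.142, -0.0, 0.139]
ft_force: [0.8, 0.8, 0.4]
opening: 0.004
grip_force: 0.0
```

```bash
python3 ptr.py; python3 kn.py
```

```text
t 22.12 iris 0.833 contrast 54 lever~0.500 F [ 0.7 -0.6  0.2]
0.58 [245.1, 174.9] [25.95664562 98.74179185]
22.125 tcp box [-1.81187084 69.98731006] yaw err -0.0002126981897341007 F box [ 0.60472169 -0.64776638]
```

The iris is at notch 5 (0.83 reads about 0.02 high, as it did in every notch). The knob is at y≈99–100, which is open. The robot is clear of everything.

```bash
python3 -c "
from cell import env
print(env.job_done())"
```

```text
the job is handed in; nothing more can be done
None
```

I handed the job in with the iris pointer at the fifth stud, after one click at a time from the second stud, and the shutter open against its stop. The robot was clear of everything; I saw no verdict.

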